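# Find the pencil case with something loose inside by shaking

## Task

One of the three closed pencil cases has something loose in it. Find it by picking them up one at a time, each lifted clear of the desk and shaken or rocked gently end to end, to and fro at least twice, to feel for a piece running inside, without upending it; set a quiet case down where it stood. Feel the loose case rattle in this way too, then lay it flat inside the empty pen tray; at the end the other cases are where they stood, and the binder clip and glue stick have been left alone.

Things in the scene. Friction and masses are not known exactly. Their poses are not given: they have to be found in the camera images.
- case_1: first of three closed hard-shell pencil cases, alike in look: grey plastic box 180 x 54 x 56 mm (long x wide x high), flat long sides, dark seam round it, small steel clip on each short end; it cannot be opened. Stands flat on the desk, roughly parallel to world x. Origin: centre of the underside; x along the length, y across the 54 mm width (grasp across it from above), z up
- case_2: second case, the same as case_1 in size, look and axes. Hold any case at mid-length with the fingertips 20 to 30 mm above its underside. Empty, a case weighs 0.12 to 0.45 kg, differently from case to case, so weight alone does not tell which is loaded; it is balanced about its middle
- case_3: third case, the same as case_1 in size, look and axes. Any one of the three has a loose piece of about 0.15 kg inside, lying at the middle, that can run some 65 mm either way along the length. It runs when the case is tipped lengthwise by a few degrees or shaken, and so shifts the case's balance
- tray: empty shallow pale grey metal pen tray, fixed to the desk, 250 mm long x 90 mm wide, walls 2 mm thick and 17 mm high, floor 2 mm thick; inside 246 x 86 mm. Lies to the left of the cases, long side roughly along world x. Origin: centre of its underside; y along the 250 mm length, x across, z up. Fingertips on a case that lies in it must be over 17 mm above the desk to clear its rim
- binder_clip: black binder clip with wire handles, 50 x 32 x 30 mm, loose on the desk beyond the cases; leave it alone. Origin: centre of the underside
- glue_stick: blue and white glue stick standing upright, 24 mm across, 92 mm high, loose on the desk beyond the cases; leave it alone. Origin: centre of the underside

How it is judged:
On the way, in this order (a step that is already met when the one before it is completed fails the run):
1. the case that holds the loose piece is held clear of the desk and its piece has run to one end (((distance between loose_piece and case_1 below 0.085 m and height (world z) of case_1 above 0.025 m and x of loose_piece in the frame of case_1 above 0.03 m) or (distance between loose_piece and case_2 below 0.085 m and height (world z) of case_2 above 0.025 m and x of loose_piece in the frame of case_2 above 0.03 m) or (distance between loose_piece and case_3 below 0.085 m and height (world z) of case_3 above 0.025 m and x of loose_piece in the frame of case_3 above 0.03 m))), for 0.04 s.
2. still clear of the desk, the piece has run to the other end (((distance between loose_piece and case_1 below 0.085 m and height (world z) of case_1 above 0.025 m and x of loose_piece in the frame of case_1 below -0.03 m) or (distance between loose_piece and case_2 below 0.085 m and height (world z) of case_2 above 0.025 m and x of loose_piece in the frame of case_2 below -0.03 m) or (distance between loose_piece and case_3 below 0.085 m and height (world z) of case_3 above 0.025 m and x of loose_piece in the frame of case_3 below -0.03 m))), for 0.04 s.
At the end, for the whole second after the job is handed in: The case that holds the loose piece lies flat on the floor of the pen tray, inside its walls, at rest (centre within 25 mm of the tray's middle across it and 55 mm along it); the other two cases lie flat on the desk at rest within 50 mm of where they stood (((distance between loose_piece and case_1 below 0.085 m and x of case_1 in the frame of tray between -0.025 and 0.025 m and y of case_1 in the frame of tray between -0.055 and 0.055 m and z of case_1 in the frame of tray below 0.008 m and angle between each of case_1, case_2, case_3's own z axis and vertical below 0.06 rad and linear speed of each of case_1, case_2, case_3 below 0.05 m/s and distance of each of case_2, case_3 from where it was at the start of the episode below 0.05 m) or (distance between loose_piece and case_2 below 0.085 m and x of case_2 in the frame of tray between -0.025 and 0.025 m and y of case_2 in the frame of tray between -0.055 and 0.055 m and z of case_2 in the frame of tray below 0.008 m and angle between each of case_2, case_1, case_3's own z axis and vertical below 0.06 rad and linear speed of each of case_2, case_1, case_3 below 0.05 m/s and distance of each of case_1, case_3 from where it was at the start of the episode below 0.05 m) or (distance between loose_piece and case_3 below 0.085 m and x of case_3 in the frame of tray between -0.025 and 0.025 m and y of case_3 in the frame of tray between -0.055 and 0.055 m and z of case_3 in the frame of tray below 0.008 m and angle between each of case_3, case_1, case_2's own z axis and vertical below 0.06 rad and linear speed of each of case_3, case_1, case_2 below 0.05 m/s and distance of each of case_1, case_2 from where it was at the start of the episode below 0.05 m))); the robot touches nothing.
It fails at once if a case is flung, shaken hard or dropped (faster than 1 m/s) (linear speed of any of case_1, case_2, case_3 above 1 m/s).
It fails at once if a case is upended or turned over (tipped over 1 rad) (angle between any of case_1, case_2, case_3's own z axis and vertical above 1 rad).
It fails at once if the binder clip or the glue stick is disturbed (moved over 30 mm) (distance of any of binder_clip, glue_stick from where it was at the start of the episode above 0.03 m).
It also fails if it takes over 72 s, if anything falls off the work surface, if the arm or the gripper's body presses on something with over 40 N, if the wrist force passes 120 N, or if a joint passes its speed limit or range.

## Robot

A 6-joint arm with a two-finger parallel gripper is mounted at the origin on the work surface; the furniture and walls round the work are solid. World frame = base frame: x ahead of the robot, y to its left, z up, the work surface at z = 0. Lengths are in m, angles in rad, forces in N, time in s.
With the tool pointing down it reaches from about 0.275 to 0.825 m from the base axis. Payload 5.2 kg.
Tool frame: the origin (TCP) lies at the centre of the arm's flange, where the gripper is bolted on; the fingertips stand 186 mm ahead of it and the grasp point (between the pads) lies 167 mm ahead of it; z points along the fingers, y is the direction in which the jaws open and shut (so a half turn about z gives the same grasp; the last joint's range is limited). The gripper opens to 93 mm and grips with 3 to 60 N. Pads are 15 mm wide; open, the fingers measure 128 mm over their backs; the gripper's body (75 mm by 188 mm) begins 65 mm behind the grasp point.
Start: joints at [-1.358, 0.259, 1.535, -0, 1.348, -0.203], TCP at [0.222, -0.503, 0.405] pointing down, gripper open.
Joint ranges: [-3.14, 3.14], [-0.91, 2.08], [0.19, 2.58], [-1.22, 4.36], [0.22, 2.71], [-3.12, 3.12]. Speed limits (rad/s): [2.57, 2.57, 3.14, 3.14, 3.14, 3.14].

## Interface

Orientations are given as a unit quaternion [x, y, z, w].
In Python, from plant import ctrl, snapshot, order gives the robot as it stands.
- The arm moves only by the shell command python3 -m handwheel 'ROWS' [OPENING] [FORCE]. ROWS is JSON, a list of rows, each an object with "translation": the shift along the tool's x, y, z in m, a list of three; "turn": the turn, a rotation vector about the tool's x, y, z in degrees, a list of three. In form: [{"translation": [x, y, z], "turn": [rx, ry, rz]}, ...]. A call has exactly 10 rows; each row is the pose to reach, as a shift and turn from the pose measured when the call began, along the tool's axes at that moment; what a row does not reach only later rows make up. A row lasts 1/10 s, in which the tool goes at most 50 mm and 8.59 degrees, less where a joint would pass 70% of its speed; a pose out of reach is approached as far as the arm can. A call with a gripper value outside its range is refused whole. OPENING is the finger opening in m, from 0 to 0.093, set as the call begins (- or left out, the last holds). The fingers move at their own pace and stop on an object; FORCE is the grip in N (left out, the last holds). Time passes only in rows, so rows that repeat a pose let the fingers close, or fill a call up. It gives the time, the measured TCP pose, the force and the opening at its end, in the units of the state.
- ctrl.read_state(): the state, without advancing time (a new reading comes with each control period).
- snapshot(name): name is "side" or "top" or "wrist"; returns a dict with "pixels" (384x512x3 uint8, red, green, blue), "intrinsics" (3x3 intrinsics, pixels), "dist" ([k1, k2, p1, p2, k3] as OpenCV has them; the pictures are not rectified), "camera_from_world" (4x4, takes a point from world to camera coordinates); the wrist camera has in their place "hand_eye" (4x4, takes a point from camera to tool coordinates, whose origin is the TCP and whose axes are the flange's). Camera axes: x right, y up, looking along -z (the intrinsics and any distortion apply to the point x, -y, -z); pixel columns grow to the right and rows downward; lengths in m; the calibration is good to about 2 mm. A picture is of the moment at which its call begins: read the wrist's pose just before it. There is no depth.
- order.hand_in(): hands the job in, once; it reports no verdict.
The state is a dict: "time": time; "joints": joint angles; "dq": joint speeds; "joint_efforts": joint torques, N m; "ee_pos": TCP position; "ee_rot": TCP orientation; "wrist_force": force on the tool from outside, world axes, zero at the start; "wrist_torque": the same for the moment, N m; "gripper_width": opening from 0.0 (shut) to 1.0 (fully open).
Only numpy, scipy, OpenCV 4.12 (cv2) and the standard library are available. Lean on these libraries where they do the work, as an engineer would, in place of code of your own. Each camera call takes 0.05 s, during which the arm holds its last target.

## Working session

There is one attempt and no reset: what is moved stays moved. The work goes in short steps, Python scripts to look and compute and a shell command to move; the robot and the scene stay as the last step left them, time stands still between calls to the robot, and variables do not carry over. Pictures are saved under pics/ and viewed, and the job is handed in when it is done.

```bash
ls; mkdir -p pics; python3 - <<'E'
from plant import ctrl,snapshot
import cv2
s=ctrl.read_state()
print(s)
for n in("side","top","wrist"):
    d=snapshot(n); cv2.imwrite(f"pics/{n}0.png",d["pixels"][:,:,::-1])
    print(n,{k:v for k,v in d.items() if k!="pixels"})
E
```

```text
pics
{'time': 0.0, 'joints': array([-1.35779053e+00,  2.59324304e-01,  1.53608457e+00, -6.52822470e-06,
        1.34798597e+00, -2.02830186e-01]), 'dq': array([-0.00074548, -0.00032802, -0.00128617,  0.00166716,  0.00055844,
       -0.00068989]), 'joint_efforts': array([-1.45130211e-04, -4.37306607e+01, -2.84003466e+01,  7.19319563e-02,
        4.12614830e-02, -1.39451213e-04]), 'ee_pos': array([ 0.22213351, -0.50290949,  0.40392687]), 'ee_rot': array([ 9.78462263e-01,  2.06423804e-01, -7.76730326e-06, -9.01066305e-04]), 'wrist_force': array([-0.74758566,  0.36432694, -0.39481961]), 'wrist_torque': array([0.02804361, 0.00370937, 0.03222296]), 'gripper_width': 1.0000675320701784}
side {'intrinsics': array([[377.92834725,   0.        , 257.13048709],
       [  0.        , 377.92834725, 192.10860892],
       [  0.        ,   0.        ,   1.        ]]), 'dist': array([-0.05120752,  0.        ,  0.        ,  0.        ,  0.        ]), 'camera_from_world': array([[ 0.97409824, -0.22596817, -0.00842644, -0.62026378],
       [ 0.14713616,  0.60509358,  0.78244023, -0.04917481],
       [-0.1
[... 541 characters left out ...]
0.99202486, -1.03651522],
       [ 0.        ,  0.        ,  0.        ,  1.        ]])}
wrist {'intrinsics': array([[300.50877347,   0.        , 255.17468034],
       [  0.        , 300.50877347, 195.13931046],
       [  0.        ,   0.        ,   1.        ]]), 'dist': array([-0.08084291,  0.        ,  0.        ,  0.        ,  0.        ]), 'hand_eye': array([[ 7.35297377e-05,  9.70466485e-01,  2.41235975e-01,
         6.51078846e-02],
       [ 9.99999990e-01, -4.29841598e-05, -1.31883524e-04,
         8.31130834e-04],
       [-1.17619214e-04,  2.41235982e-01, -9.70466479e-01,
         2.00692218e-02],
       [ 0.00000000e+00,  0.00000000e+00,  0.00000000e+00,
         1.00000000e+00]])}
```

View pics/top0.png

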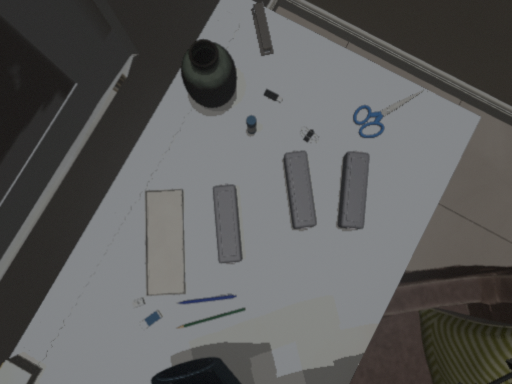

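View pics/side0.png

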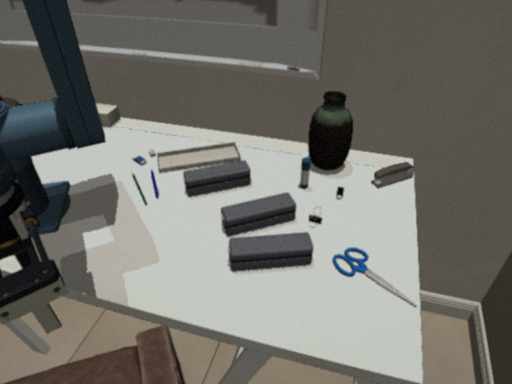

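View pics/wrist0.png

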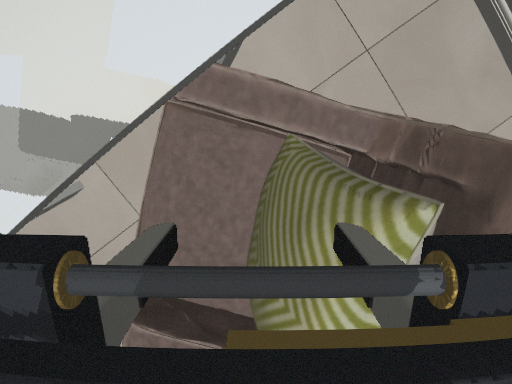

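The top view shows the three cases at about (228,223), (300,190) and (355,190), the tray at (165,242), the clip at (309,135) and the glue stick at (251,125). The side view shows the same layout. Next I'll measure them by segmentation.

```bash
cat > h.py <<'E'
import numpy as np, cv2
from plant import ctrl,snapshot
from scipy.spatial.transform import Rotation as R
def cam(d,st=None):
    if "hand_eye" in d:
        T=np.eye(4);T[:3,:3]=R.from_quat(st["ee_rot"]).as_matrix();T[:3,3]=st["ee_pos"]
        return T@d["hand_eye"]
    return np.linalg.inv(d["camera_from_world"])
def rays(d,px,st=None):
    W=cam(d,st); u=cv2.undistortPoints(np.float64(px).reshape(-1,1,2),d["intrinsics"],d["dist"]).reshape(-1,2)
    v=np.c_[u[:,0],-u[:,1],-np.ones(len(u))]@W[:3,:3].T
    return W[:3,3],v/np.linalg.norm(v,axis=1,keepdims=True)
def plane(d,px,z,st=None):
    o,v=rays(d,px,st); return o+v*((z-o[2])/v[:,2])[:,None]
def tri(rs):
    A=np.zeros((3,3));b=np.zeros(3)
    for o,v in rs:
        M=np.eye(3)-np.outer(v,v);A+=M;b+=M@o
    p=np.linalg.solve(A,b); return p,[np.linalg.norm((np.eye(3)-np.outer(v,v))@(p-o)) for o,v in rs]
def proj(d,P,st=None):
    C=np.linalg.inv(cam(d,st)); p=np.atleast_2d(P)@C[:3,:3].T+C[:3,3]; p=p*[1,-1,-1]
    return cv2.projectPoints(p,np.zeros(3),np.zeros(3),d["intrinsics"],d["dist"])[0].reshape(-1,2)
E
python3 - <<'E'
from h import *
for n in("top","side"):
    im=cv2.imread(f"pics/{n}0.png")
    c={"top":(130,90,400,310),"side":(120,120,350,290)}[n]
    a=cv2.resize(im[c[1]:c[3],c[0]:c[2]],None,fx=2.9 if n=="top" else 3.3,fy=2.9 if n=="top" else 3.3,interpolation=cv2.INTER_CUBIC)
    print(a.shape);cv2.imwrite(f"pics/{n}0z.png",a)
d=snapshot("top");print(cam(d)[:3,3]);
im=d["pixels"];g=cv2.cvtColor(im,cv2.COLOR_RGB2GRAY)
m=(g<150).astype(np.uint8)
nc,l,s,c=cv2.connectedComponentsWithStats(m)
for i in range(1,nc):
    if s[i][4]>100 and s[i][4]<5000:
        r=cv2.minAreaRect(np.argwhere(l==i)[:,::-1].astype(np.float32)); print(s[i],r)
        print(plane(d,cv2.boxPoints(r),0.056)[:,:2].round(3).tolist())
E
```

```text
(638, 783, 3)
(561, 759, 3)
[ 0.4705559  -0.08253522  1.10442341]
```

```bash
sleep 1
```

```text
(no output)
```

View pics/top0z.png

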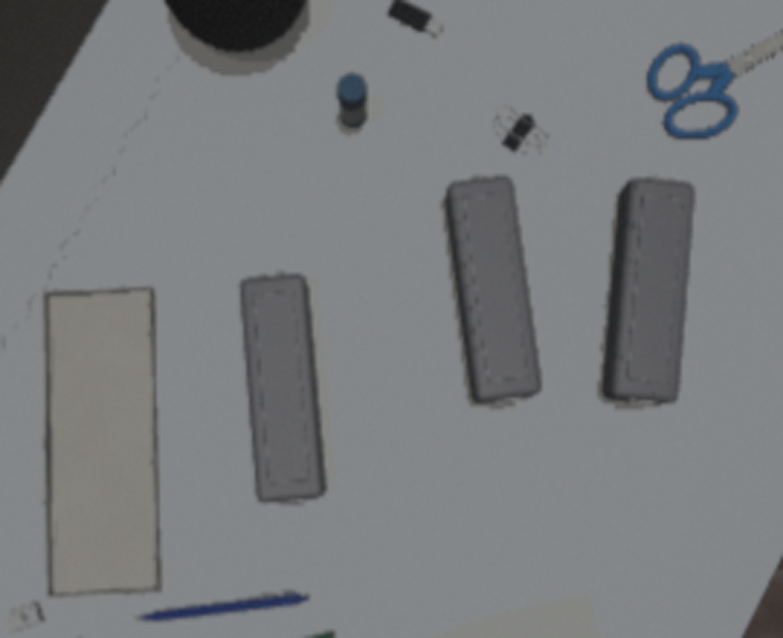

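View pics/side0z.png

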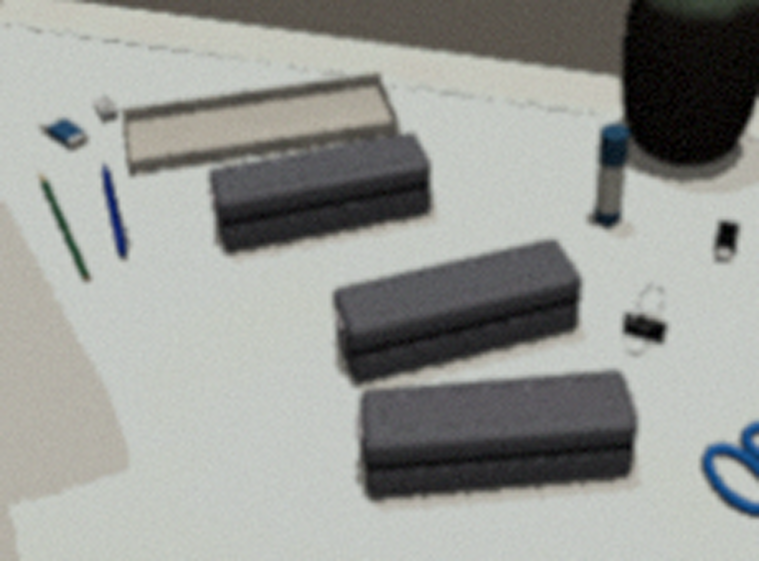

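The enlarged views show the top faces lighter than the sides, with the left case's near side close to the tray. I'll segment the top faces in both views and triangulate their corners.

```bash
python3 - <<'E'
from h import *
import json
im0=cv2.imread("pics/top0.png");im1=cv2.imread("pics/side0.png")
d0=snapshot("top");d1=snapshot("side")
def rects(im,lo,hi,box,amin,ker):
    g=cv2.GaussianBlur(cv2.cvtColor(im,cv2.COLOR_BGR2GRAY),(3,3),0)
    m=((g>lo)&(g<hi)).astype(np.uint8); z=np.zeros_like(m);x0,y0,x1,y1=box;z[y0:y1,x0:x1]=m[y0:y1,x0:x1]
    z=cv2.morphologyEx(z,cv2.MORPH_CLOSE,np.ones((5,5)));z=cv2.morphologyEx(z,cv2.MORPH_OPEN,np.ones((ker,ker)))
    out=[]
    for c in cv2.findContours(z,cv2.RETR_EXTERNAL,cv2.CHAIN_APPROX_NONE)[0]:
        if amin<cv2.contourArea(c)<4500: out.append(c)
    return out,g
c0,g0=rects(im0,62,118,(200,140,380,275),700,7)
c1,g1=rects(im1,0,125,(180,155,330,275),700,7)
print(g0[190,300],g0[190,355],g0[223,228],g0[200,270],g0[180,288],g0[242,165]);
print([int(g1[r,268]) for r in range(225,275,3)])
vis0=im0.copy();
for c in c0:
    r=cv2.minAreaRect(c);b=cv2.boxPoints(r);P=plane(d0,b,.056)
    cv2.polylines(vis0,[b.astype(int).reshape(-1,1,2)],1,(0,0,255))
    ctr=P.mean(0);L=[np.linalg.norm(P[i]-P[(i+1)%4]) for i in range(2)]
    e=P[1]-P[0] if L[0]>L[1] else P[2]-P[1]
    print("top",ctr.round(4),np.round(L,4),"yaw",np.degrees(np.arctan2(e[1],e[0])).round(1),r)
for c in c1: print("side",cv2.boundingRect(c),cv2.contourArea(c))
cv2.imwrite("pics/v0.png",vis0[90:310,130:400].repeat(2,0).repeat(2,1))
# tray: outer
m=((g0>40)&(g0<118)).astype(np.uint8)
hsv=cv2.cvtColor(im0,cv2.COLOR_BGR2HSV);print(im0[242,165],im0[200,270])
E
```

```text
96 91 98 134 63 129
[61, 172, 196, 168, 90, 90, 90, 90, 91, 76, 41, 22, 47, 41, 55, 168, 197]
top [ 0.5207 -0.0131  0.056 ] [0.0598 0.1841] yaw -176.0 ((226.91725158691406, 223.5069122314453), (79.88975524902344, 25.661056518554688), 85.2363510131836)
top [ 0.5919 -0.3061  0.056 ] [0.1884 0.0666] yaw -6.8 ((352.55328369140625, 190.5842742919922), (28.46904754638672, 80.2635726928711), 4.5739216804504395)
top [ 0.5955 -0.1811  0.056 ] [0.063  0.1887] yaw -173.8 ((298.7900390625, 190.02999877929688), (80.61016845703125, 26.728635787963867), 81.8698959350586)
side (184, 158, 67, 38) 1897.0
[124 129 131] [137 135 132]
```

View pics/v0.png

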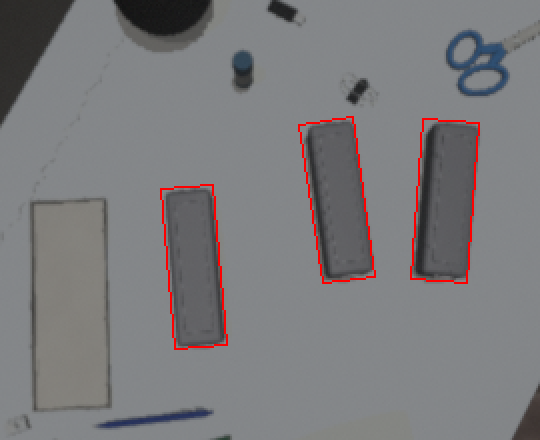

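The boxes include side faces and edge bleed, so I'll tighten the threshold and add the side view for heights.

```bash
python3 - <<'E'
from h import *
im0=cv2.imread("pics/top0.png");im1=cv2.imread("pics/side0.png")
d0=snapshot("top");d1=snapshot("side")
def seg(im,lo,hi,box):
    k=4;x0,y0,x1,y1=box
    g=cv2.resize(cv2.cvtColor(im,cv2.COLOR_BGR2GRAY)[y0:y1,x0:x1],None,fx=k,fy=k,interpolation=cv2.INTER_CUBIC)
    g=cv2.GaussianBlur(g,(0,0),2)
    m=((g>lo)&(g<hi)).astype(np.uint8)
    m=cv2.morphologyEx(m,cv2.MORPH_OPEN,np.ones((15,15)));
    m=cv2.morphologyEx(m,cv2.MORPH_CLOSE,np.ones((25,25)));
    out=[]
    for c in cv2.findContours(m,cv2.RETR_EXTERNAL,cv2.CHAIN_APPROX_NONE)[0]:
        if 6000<cv2.contourArea(c)<60000:
            out.append((cv2.convexHull(c).reshape(-1,2)+.5)/k-.5+[x0,y0])
    return out
T=seg(im0,79,115,(200,140,380,275)); S=seg(im1,66,130,(178,155,330,275))
vis0=im0.copy();vis1=im1.copy()
res0=[];res1=[]
def quad(h): 
    # oriented box in the metric plane z=.056 handled outside
    return h
for d,H,vis,res in((d0,T,vis0,res0),(d1,S,vis1,res1)):
    for h in H:
        P=plane(d,h,.056)[:,:2]
        r=cv2.minAreaRect(P.astype(np.float32));b=cv2.boxPoints(r)
        e=b[1]-b[0] if np.linalg.norm(b[1]-b[0])>np.linalg.norm(b[2]-b[1]) else b[2]-b[1]
        yaw=(np.degrees(np.arctan2(e[1],e[0]))+90)%180-90
        px=proj(d,np.r_[r[0],.056])[0]
        print("ctr",np.round(r[0],4),"size",np.round(r[1],4),"yaw",yaw.round(2),px.round(1))
        res.append((r[0],px)); cv2.polylines(vis,[np.round(h).astype(int).reshape(-1,1,2)],1,(0,0,255))
for c,p in res0:
    j=min(res1,key=lambda q:np.hypot(*np.subtract(q[0],c)))
    rs=[(lambda o,v:(o,v[0]))(*rays(d,[q])) for d,q in((d0,p),(d1,j[1]))]
    X,e=tri(rs);print("tri",X.round(4),np.round(e,4))
# tray inner: warm floor vs desk; rim dark lines. outer contour
x0,y0,x1,y1=130,175,200,310
a=im0[y0:y1,x0:x1].astype(int);w=cv2.GaussianBlur((a[:,:,2]-a[:,:,0]).astype(np.float32),(5,5),0)
m=(w>1).astype(np.uint8);m=cv2.morphologyEx(m,cv2.MORPH_OPEN,np.ones((5,5)))
for c in cv2.findContours(m,cv2.RETR_EXTERNAL,cv2.CHAIN_APPROX_NONE)[0]:
    if cv2.contourArea(c)>1500:
        for z in (0.002,.017):
            P=plane(d0,c.reshape(-1,2)+[x0,y0],z)[:,:2];r=cv2.minAreaRect(P.astype(np.float32));print("tray",z,r)
        cv2.polylines(vis0,[c+np.array([x0,y0])],1,(0,0,255))
cv2.imwrite("pics/v1.png",np.hstack([vis0[90:310,130:400],vis1[120:340,120:390]]))
E
```

```text
ctr [ 0.5196 -0.0098] size [0.1846 0.0519] yaw 3.85 [225.5 223.6]
ctr [ 0.5965 -0.3146] size [0.0504 0.1769] yaw -7.39 [356.1 188.1]
ctr [ 0.6009 -0.1864] size [0.1779 0.0513] yaw 6.06 [300.9 187.2]
ctr [ 0.5919 -0.3184] size [0.0526 0.1793] yaw -7.56 [270.  243.4]
ctr [ 0.5925 -0.1918] size [0.1828 0.0525] yaw 6.26 [257.  206.3]
ctr [ 5.109e-01 -2.000e-04] size [0.1893 0.0932] yaw 3.81 [212.7 166.9]
tri [ 0.5147 -0.0101  0.0628] [0.0046 0.0046]
tri [ 0.5949 -0.3151  0.0524] [0.002 0.002]
tri [ 0.5976 -0.1864  0.0514] [0.0039 0.0039]
tray 0.002 ((0.48236629366874695, 0.14113780856132507), (0.25002869963645935, 0.09364404529333115), 1.397233247756958)
tray 0.017 ((0.4822056293487549, 0.13809442520141602), (0.24662673473358154, 0.09236988425254822), 1.3972349166870117)
```

View pics/v1.png

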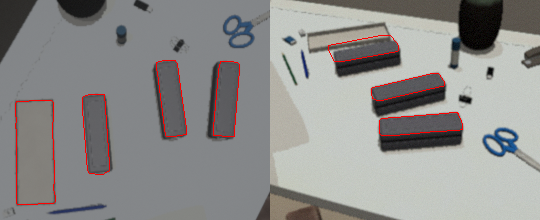

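```bash
cat >> h.py <<'E'
def go(x,y,z,yaw):
    s=ctrl.read_state();Rm=R.from_quat(s["ee_rot"])
    t=Rm.inv().apply(np.array([x,y,z])-s["ee_pos"])
    c,sn=np.cos(np.radians(yaw)),np.sin(np.radians(yaw))
    W=R.from_matrix(np.array([[c,sn,0],[sn,-c,0],[0,0,-1]]))
    print("t",round(s["time"],2),"pos",s["ee_pos"].round(4),"shift",t.round(4),"turn",np.degrees((Rm.inv()*W).as_rotvec()).round(2),"F",s["wrist_force"].round(2),"T",s["wrist_torque"].round(3),"w",round(s["gripper_width"]*.093,4))
E
python3 -c "
from h import *
go(.5952,-.3155,.36,-7.5)"
```

```text
t 0.4 pos [ 0.2222 -0.5031  0.4046] shift [ 0.417  -0.0209  0.0447] turn [-2.000e-02  0.000e+00  3.132e+01] F [ 0.32  0.02 -0.02] T [-0.011  0.013 -0.025] w 0.0931
```

```bash
python3 -m handwheel '[{"translation":[0.045,-0.002,0.005],"turn":[0,0,4]},{"translation":[0.095,-0.005,0.01],"turn":[0,0,8]},{"translation":[0.145,-0.007,0.015],"turn":[0,0,12]},{"translation":[0.19,-0.01,0.02],"turn":[0,0,16]},{"translation":[0.24,-0.012,0.026],"turn":[0,0,20]},{"translation":[0.29,-0.015,0.03],"turn":[0,0,24]},{"translation":[0.335,-0.017,0.036],"turn":[0,0,28]},{"translation":[0.38,-0.02,0.04],"turn":[0,0,31.3]},{"translation":[0.417,-0.021,0.045],"turn":[0,0,31.3]},{"translation":[0.417,-0.021,0.045],"turn":[0,0,31.3]}]' 0.093 50
python3 - <<'E'
from h import *
s=ctrl.read_state();d=snapshot("wrist");cv2.imwrite("pics/w1.png",d["pixels"][:,:,::-1])
go(.5952,-.3155,.212,-7.5)
np.save("w1.npy",np.r_[s["ee_pos"],s["ee_rot"]])
E
```

```text
time: 1.4
ee_pos: [0.5985, -0.3124, 0.3581]
ee_rot: [0.998, -0.063, 0.0, -0.001]
wrist_force: [-0.2, -0.3, 0.2]
gripper_width: 0.998
t 1.45 pos [ 0.5968 -0.3137  0.3585] shift [-0.0012  0.0021  0.1465] turn [-0.06  0.07  0.24] F [-0.56  0.34 -0.39] T [0.078 0.027 0.037] w 0.0932
```

View pics/w1.png

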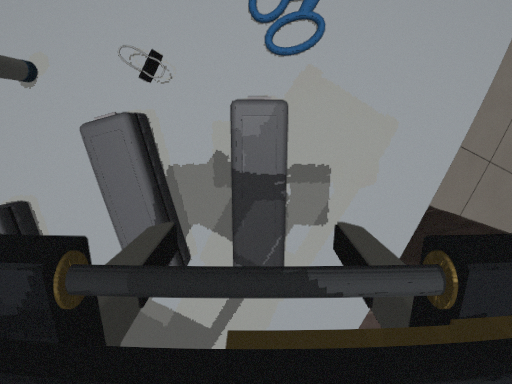

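The wrist view shows C straight below: left edge at column 231, right edge at 288, far end at row 100. Casting these rays will check the grasp pose.

```bash
python3 - <<'E'
from h import *
a=np.load("w1.npy");st={"ee_pos":a[:3],"ee_rot":a[3:]}
d=snapshot("wrist");px=[(231,130),(288,130),(232.5,240),(286.5,240),(259,100)]
for z in(.050,.056): 
    P=plane(d,px,z,st);print(z,P.round(4).tolist(),np.linalg.norm(P[0]-P[1]),np.linalg.norm(P[2]-P[3]))
    m1,m2=(P[0]+P[1])/2,(P[2]+P[3])/2;e=(m1-m2)/np.linalg.norm(m1-m2);print("yaw",np.degrees(np.arctan2(e[1],e[0])),"ctr from far end",P[4]-.09*e, "mid",m2)
# height of far end: triangulate with top view far end
t=snapshot("top")
print(proj(t,P[4]),proj(t,P[:4]))
go(.5952,-.3155,.212,-7.5)
E
```

```text
0.05 [[0.6581, -0.2977, 0.05], [0.6514, -0.351, 0.05], [0.5484, -0.2833, 0.05], [0.5414, -0.3384, 0.05], [0.6819, -0.3272, 0.05]] 0.05364873573226084 0.05552968213928457
yaw -7.003846550317963 ctr from far end [ 0.59256937 -0.3162687   0.05      ] mid [ 0.54488701 -0.31086327  0.05      ]
0.056 [[0.6582, -0.2983, 0.056], [0.6517, -0.3504, 0.056], [0.5508, -0.2841, 0.056], [0.544, -0.3381, 0.056], [0.6815, -0.3271, 0.056]] 0.05253115476204215 0.054372918327535706
yaw -7.003846550317963 ctr from far end [ 0.59218746 -0.3161598   0.056     ] mid [ 0.54735923 -0.31109558  0.056     ]
[[359.8499199  152.11854136]] [[347.9647823  162.10717147]
 [370.38580106 164.45676013]
 [343.85729818 207.97717583]
 [367.35854901 210.49692171]]
t 1.55 pos [ 0.5949 -0.3155  0.3593] shift [ 0.0005 -0.      0.1473] turn [-0.01  0.07  0.06] F [-0.2  -0.11 -0.25] T [ 0.065 -0.012  0.011] w 0.093
```

```bash
python3 -m handwheel '[{"translation":[-0.001,0,0.04],"turn":[0,0,0]},{"translation":[-0.001,0,0.08],"turn":[0,0,0]},{"translation":[-0.001,0,0.11],"turn":[0,0,0]},{"translation":[-0.001,0,0.13],"turn":[0,0,0]},{"translation":[-0.001,0,0.142],"turn":[0,0,0]},{"translation":[-0.001,0,0.148],"turn":[0,0,0]},{"translation":[-0.001,0,0.148],"turn":[0,0,0]},{"translation":[-0.001,0,0.148],"turn":[0,0,0]},{"translation":[-0.001,0,0.148],"turn":[0,0,0]},{"translation":[-0.001,0,0.148],"turn":[0,0,0]}]' 
python3 -m handwheel '[{"translation":[0,0,0],"turn":[0,0,0]},{"translation":[0,0,0],"turn":[0,0,0]},{"translation":[0,0,0],"turn":[0,0,0]},{"translation":[0,0,0],"turn":[0,0,0]},{"translation":[0,0,0],"turn":[0,0,0]},{"translation":[0,0,0],"turn":[0,0,0]},{"translation":[0,0,0],"turn":[0,0,0]},{"translation":[0,0,0],"turn":[0,0,0]},{"translation":[0,0,0],"turn":[0,0,0]},{"translation":[0,0,0],"turn":[0,0,0]}]' 0.03 50
python3 -c "
from h import *
go(.593,-.316,.211,-7.2)"
```

```text
time: 2.55
ee_pos: [0.594, -0.3155, 0.2125]
ee_rot: [0.998, -0.065, 0.0, 0.0]
wrist_force: [0.2, -0.2, 0.0]
gripper_width: 0.995
time: 3.55
ee_pos: [0.594, -0.3153, 0.2124]
ee_rot: [0.998, -0.065, 0.0, 0.0]
wrist_force: [1.5, 1.9, -0.2]
gripper_width: 0.579
t 3.55 pos [ 0.594  -0.3153  0.2124] shift [-0.0009  0.0008  0.0014] turn [ 0.03 -0.02 -0.23] F [ 1.46  1.87 -0.24] T [ 0.356 -0.027 -0.015] w 0.0539
```

```bash
python3 -m handwheel '[{"translation":[0,0,-0.015],"turn":[0,0,0]},{"translation":[0,0,-0.035],"turn":[0,0,0]},{"translation":[0,0,-0.06],"turn":[0,0,0]},{"translation":[0,0,-0.08],"turn":[0,0,0]},{"translation":[0,0,-0.095],"turn":[0,0,0]},{"translation":[0,0,-0.1],"turn":[0,0,0]},{"translation":[0,0,-0.1],"turn":[0,0,0]},{"translation":[0,0,-0.1],"turn":[0,0,0]},{"translation":[0,0,-0.1],"turn":[0,0,0]},{"translation":[0,0,-0.1],"turn":[0,0,0]}]' 
cat > rd.py <<'E'
from h import *
F=[];T=[];Te=[]
for i in range(4):
    if i: snapshot("side")
    s=ctrl.read_state();Rm=R.from_quat(s["ee_rot"]);F.append(Rm.inv().apply(s["wrist_force"]));T.append(Rm.inv().apply(s["wrist_torque"]))
print("time",round(s["time"],2),"F tool",np.mean(F,0).round(2),"T tool",np.mean(T,0).round(3),"sd",np.std(T,0).round(3),"pos",s["ee_pos"].round(4),"z",Rm.apply([0,0,1]).round(3),"w",round(s["gripper_width"]*.093,4))
E
python3 rd.py
python3 -m handwheel '[{"translation":[-0.0146,0,0.0006],"turn":[0,5,0]},{"translation":[-0.029,0,0.0025],"turn":[0,10,0]},{"translation":[-0.0432,0,0.0057],"turn":[0,15,0]},{"translation":[-0.0432,0,0.0057],"turn":[0,15,0]},{"translation":[-0.0432,0,0.0057],"turn":[0,15,0]},{"translation":[-0.029,0,0.0025],"turn":[0,10,0]},{"translation":[-0.0146,0,0.0006],"turn":[0,5,0]},{"translation":[0,0,0],"turn":[0,0,0]},{"translation":[0,0,0],"turn":[0,0,0]},{"translation":[0,0,0],"turn":[0,0,0]}]' 
python3 rd.py
```

```text
time: 4.55
ee_pos: [0.5938, -0.3152, 0.3111]
ee_rot: [0.998, -0.065, -0.001, -0.0]
wrist_force: [0.5, 0.5, -3.4]
gripper_width: 0.58
time 4.7 F tool [ 0.13 -0.45  2.77] T tool [ 0.031 -0.023 -0.015] sd [0.013 0.026 0.017] pos [ 0.594  -0.3153  0.3118] z [-0.  0. -1.] w 0.0538
time: 5.7
ee_pos: [0.595, -0.3151, 0.3112]
ee_rot: [0.998, -0.064, 0.0, 0.0]
wrist_force: [0.0, 0.1, -3.6]
gripper_width: 0.58
time 5.85 F tool [-0.02 -0.12  2.57] T tool [ 0.018 -0.014  0.017] sd [0.013 0.008 0.027] pos [ 0.5935 -0.3152  0.3117] z [-0.  0. -1.] w 0.0536
```

```bash
python3 -m handwheel '[{"translation":[0.0146,0,0.0006],"turn":[0,-5,0]},{"translation":[0.029,0,0.0025],"turn":[0,-10,0]},{"translation":[0.0432,0,0.0057],"turn":[0,-15,0]},{"translation":[0.0432,0,0.0057],"turn":[0,-15,0]},{"translation":[0.0432,0,0.0057],"turn":[0,-15,0]},{"translation":[0.029,0,0.0025],"turn":[0,-10,0]},{"translation":[0.0146,0,0.0006],"turn":[0,-5,0]},{"translation":[0,0,0],"turn":[0,0,0]},{"translation":[0,0,0],"turn":[0,0,0]},{"translation":[0,0,0],"turn":[0,0,0]}]' 
python3 rd.py
```

```text
time: 6.85
ee_pos: [0.5926, -0.3153, 0.3132]
ee_rot: [0.998, -0.066, 0.0, 0.0]
wrist_force: [0.1, 0.1, -2.4]
gripper_width: 0.576
time 7.0 F tool [-0.    0.32  2.87] T tool [ 0.045 -0.032  0.008] sd [0.025 0.018 0.018] pos [ 0.5941 -0.3154  0.312 ] z [-0. -0. -1.] w 0.0539
```

```bash
python3 -m handwheel '[{"translation":[-0.0146,0,0.0006],"turn":[0,5,0]},{"translation":[-0.029,0,0.0025],"turn":[0,10,0]},{"translation":[-0.0432,0,0.0057],"turn":[0,15,0]},{"translation":[-0.0432,0,0.0057],"turn":[0,15,0]},{"translation":[-0.0432,0,0.0057],"turn":[0,15,0]},{"translation":[-0.0432,0,0.0057],"turn":[0,15,0]},{"translation":[-0.0432,0,0.0057],"turn":[0,15,0]},{"translation":[-0.0432,0,0.0057],"turn":[0,15,0]},{"translation":[-0.0432,0,0.0057],"turn":[0,15,0]},{"translation":[-0.0432,0,0.0057],"turn":[0,15,0]}]' 
python3 rd.py; python3 -c "
from h import *
go(.594,-.3153,.312,-7.2)"
```

```text
time: 8.0
ee_pos: [0.5514, -0.3098, 0.3062]
ee_rot: [0.989, -0.064, 0.13, 0.009]
wrist_force: [0.2, -0.0, -3.1]
gripper_width: 0.578
time 8.15 F tool [-0.57  0.16  2.68] T tool [ 0.035 -0.254  0.009] sd [0.047 0.029 0.03 ] pos [ 0.5513 -0.3098  0.3063] z [ 0.256 -0.034 -0.966] w 0.0541
t 8.15 pos [ 0.5513 -0.3098  0.3063] shift [ 0.0431 -0.0001  0.0057] turn [  0.05 -14.99  -0.24] F [ 0.25  0.31 -2.91] T [0.01  0.281 0.002] w 0.0541
```

```bash
python3 -m handwheel '[{"translation":[0.0218,0,0.0014],"turn":[0,-7.5,0]},{"translation":[0.0432,0,0.0057],"turn":[0,-15,0]},{"translation":[0.0639,0,0.0127],"turn":[0,-22.5,0]},{"translation":[0.0835,0,0.0224],"turn":[0,-30,0]},{"translation":[0.0835,0,0.0224],"turn":[0,-30,0]},{"translation":[0.0835,0,0.0224],"turn":[0,-30,0]},{"translation":[0.0835,0,0.0224],"turn":[0,-30,0]},{"translation":[0.0835,0,0.0224],"turn":[0,-30,0]},{"translation":[0.0835,0,0.0224],"turn":[0,-30,0]},{"translation":[0.0835,0,0.0224],"turn":[0,-30,0]}]' 
python3 rd.py; python3 -c "
from h import *
go(.594,-.3153,.312,-7.2)
d=snapshot('side');cv2.imwrite('pics/s2.png',d['pixels'][:,:,::-1])"
```

```text
time: 9.15
ee_pos: [0.6364, -0.3211, 0.3077]
ee_rot: [0.989, -0.065, -0.129, -0.008]
wrist_force: [-0.1, -0.1, -2.3]
gripper_width: 0.58
time 9.3 F tool [0.76 0.29 2.38] T tool [ 0.05   0.239 -0.005] sd [0.024 0.037 0.022] pos [ 0.6368 -0.321   0.3068] z [-0.256  0.033 -0.966] w 0.0537
t 9.3 pos [ 0.6368 -0.321   0.3068] shift [-0.043  -0.0001  0.0062] turn [-0.   14.96 -0.26] F [-0.18 -0.23 -2.79] T [ 0.049 -0.202 -0.015] w 0.0537
```

View pics/s2.png

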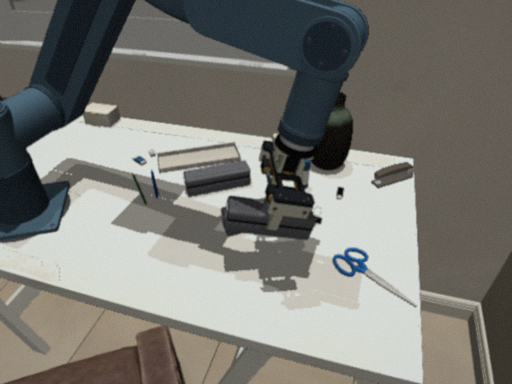

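```bash
python3 -m handwheel '[{"translation":[0.0189,0,0.0011],"turn":[0,-6.5,0]},{"translation":[0.0376,0,0.0043],"turn":[0,-13,0]},{"translation":[0.0376,0,0.0043],"turn":[0,-13,0]},{"translation":[0.0376,0,0.0043],"turn":[0,-13,0]},{"translation":[0.0376,0,0.0043],"turn":[0,-13,0]},{"translation":[0.0376,0,0.0043],"turn":[0,-13,0]},{"translation":[0.0376,0,0.0043],"turn":[0,-13,0]},{"translation":[0.0376,0,0.0043],"turn":[0,-13,0]},{"translation":[0.0376,0,0.0043],"turn":[0,-13,0]},{"translation":[0.0376,0,0.0043],"turn":[0,-13,0]}]' 
python3 rd.py; python3 -c "
from h import *
go(.594,-.3153,.312,-7.2)"
```

```text
time: 10.35
ee_pos: [0.6716, -0.3256, 0.2931]
ee_rot: [0.968, -0.063, -0.241, -0.015]
wrist_force: [-0.4, 0.2, -2.2]
gripper_width: 0.577
time 10.5 F tool [ 1.45 -0.18  2.32] T tool [ 0.05   0.475 -0.017] sd [0.007 0.033 0.011] pos [ 0.6717 -0.3256  0.2927] z [-0.465  0.06  -0.883] w 0.0537
t 10.5 pos [ 0.6717 -0.3256  0.2927] shift [-0.0783 -0.0001  0.0198] turn [-0.04 27.98 -0.25] F [ 0.13  0.08 -3.31] T [-0.034 -0.528 -0.018] w 0.0537
```

C is quiet: level torque is unchanged after both tilts, and tilted torque grows linearly with angle. I'll level it and set it down.

```bash
python3 -m handwheel '[{"translation":[-0.0203,0,0.0012],"turn":[0,7,0]},{"translation":[-0.0404,0,0.005],"turn":[0,14,0]},{"translation":[-0.0598,0,0.011],"turn":[0,21,0]},{"translation":[-0.0784,0,0.0196],"turn":[0,28,0]},{"translation":[-0.0643,0,0.0461],"turn":[0,28,0]},{"translation":[-0.0503,0,0.0726],"turn":[0,28,0]},{"translation":[-0.0409,0,0.0902],"turn":[0,28,0]},{"translation":[-0.0353,0,0.1008],"turn":[0,28,0]},{"translation":[-0.0322,0,0.1064],"turn":[0,28,0]},{"translation":[-0.0322,0,0.1064],"turn":[0,28,0]}]' 
python3 rd.py; python3 -c "
from h import *
go(.594,-.3153,.2125,-7.2)"
```

```text
time: 11.5
ee_pos: [0.5942, -0.3155, 0.2137]
ee_rot: [0.998, -0.065, -0.0, 0.0]
wrist_force: [0.6, 0.4, -2.9]
gripper_width: 0.575
time 11.65 F tool [ 0.32 -0.04  2.87] T tool [ 0.038 -0.005 -0.012] sd [0.02  0.027 0.017] pos [ 0.5945 -0.3157  0.2148] z [ 0.002 -0.002 -1.   ] w 0.0538
t 11.65 pos [ 0.5945 -0.3157  0.2148] shift [-0.0006 -0.0003  0.0023] turn [ 0.08 -0.1  -0.24] F [ 0.08 -0.34 -2.82] T [0.05  0.045 0.002] w 0.0538
```

```bash
python3 -m handwheel '[{"translation":[0,0,0.001],"turn":[0,0,0]},{"translation":[0,0,0.0022],"turn":[0,0,0]},{"translation":[0,0,0.0022],"turn":[0,0,0]},{"translation":[0,0,0.0022],"turn":[0,0,0]},{"translation":[0,0,0.0022],"turn":[0,0,0]},{"translation":[0,0,0.0022],"turn":[0,0,0]},{"translation":[0,0,0.0022],"turn":[0,0,0]},{"translation":[0,0,0.0022],"turn":[0,0,0]},{"translation":[0,0,0.0022],"turn":[0,0,0]},{"translation":[0,0,0.0022],"turn":[0,0,0]}]'
python3 -m handwheel '[{"translation":[0,0,0],"turn":[0,0,0]},{"translation":[0,0,0],"turn":[0,0,0]},{"translation":[0,0,0],"turn":[0,0,0]},{"translation":[0,0,0],"turn":[0,0,0]},{"translation":[0,0,0],"turn":[0,0,0]},{"translation":[0,0,-0.02],"turn":[0,0,0]},{"translation":[0,0,-0.05],"turn":[0,0,0]},{"translation":[0,0,-0.09],"turn":[0,0,0]},{"translation":[0,0,-0.13],"turn":[0,0,0]},{"translation":[0,0,-0.14],"turn":[0,0,0]}]' 0.093
python3 -c "
from h import *
go(.5965,-.188,.352,6.1)"
```

```text
time: 12.65
ee_pos: [0.5945, -0.3157, 0.2127]
ee_rot: [0.998, -0.065, 0.001, 0.001]
wrist_force: [-0.3, 0.6, -3.2]
gripper_width: 0.578
time: 13.65
ee_pos: [0.5952, -0.316, 0.3585]
ee_rot: [0.998, -0.065, 0.005, 0.003]
wrist_force: [1.3, -0.8, 0.3]
gripper_width: 1.001
t 13.65 pos [ 0.5952 -0.316   0.3585] shift [-0.0153 -0.1272  0.0056] turn [  0.41  -0.52 -13.53] F [ 1.29 -0.77  0.26] T [ 0.03  -0.006  0.07 ] w 0.0931
```

```bash
python3 -m handwheel '[{"translation":[-0.004,-0.03,0.001],"turn":[0,0,-4]},{"translation":[-0.008,-0.065,0.003],"turn":[0,0,-8]},{"translation":[-0.012,-0.1,0.004],"turn":[0,0,-12]},{"translation":[-0.015,-0.12,0.005],"turn":[0.3,-0.4,-13.5]},{"translation":[-0.0155,-0.127,0.0055],"turn":[0.4,-0.5,-13.5]},{"translation":[-0.0155,-0.127,0.0055],"turn":[0.4,-0.5,-13.5]},{"translation":[-0.0155,-0.127,0.0055],"turn":[0.4,-0.5,-13.5]},{"translation":[-0.0155,-0.127,0.0055],"turn":[0.4,-0.5,-13.5]},{"translation":[-0.0155,-0.127,0.0055],"turn":[0.4,-0.5,-13.5]},{"translation":[-0.0155,-0.127,0.0055],"turn":[0.4,-0.5,-13.5]}]'
python3 - <<'E'
from h import *
s=ctrl.read_state();d=snapshot("wrist");cv2.imwrite("pics/w2.png",d["pixels"][:,:,::-1])
t=snapshot("top");cv2.imwrite("pics/t2.png",t["pixels"][:,:,::-1])
np.save("w2.npy",np.r_[s["ee_pos"],s["ee_rot"]])
go(.5965,-.188,.211,6.1)
E
```

```text
time: 14.65
ee_pos: [0.5962, -0.189, 0.352]
ee_rot: [0.999, 0.052, 0.0, 0.0]
wrist_force: [0.4, -0.1, 0.0]
gripper_width: 1.001
t 14.75 pos [ 0.5962 -0.1887  0.3521] shift [ 0.0003 -0.0007  0.1411] turn [ 0.01 -0.02 -0.08] F [-0.49  0.82 -0.84] T [ 0.033  0.007 -0.01 ] w 0.0927
```

View pics/w2.png

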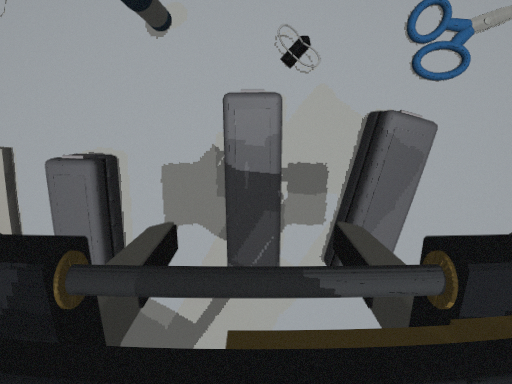

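View pics/t2.png

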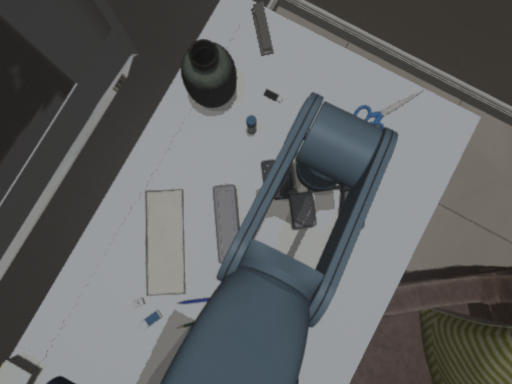

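In the wrist view B's edges are at columns 223 to 282, with its far end at row 93, so it sits centred between the jaws. The top view is mostly hidden by the arm.

```bash
python3 - <<'E'
from h import *
a=np.load("w2.npy");st={"ee_pos":a[:3],"ee_rot":a[3:]}
d=snapshot("wrist");px=[(223.5,125),(282.5,125),(227,240),(281,240),(253,93)]
z=.056
P=plane(d,px,z,st);print(np.linalg.norm(P[0]-P[1]),np.linalg.norm(P[2]-P[3]))
m1,m2=(P[0]+P[1])/2,(P[2]+P[3])/2;e=(m1-m2)/np.linalg.norm(m1-m2);y=np.degrees(np.arctan2(e[1],e[0]));c=P[4]-.09*e;print(y,c,m2)
go(c[0],c[1],.211,y)
E
```

```text
0.05303209999004275 0.05319813997347273
6.411294945429648 [ 0.59578546 -0.1891054   0.056     ] [ 0.54787783 -0.19424441  0.056     ]
t 14.8 pos [ 0.5962 -0.1885  0.3521] shift [-0.0005  0.0005  0.1411] turn [ 0.01 -0.02 -0.38] F [-0.66 -0.62 -0.26] T [ 0.037 -0.05   0.035] w 0.0927
```

```bash
python3 -m handwheel '[{"translation":[0,0,0.04],"turn":[0,0,0]},{"translation":[0,0,0.08],"turn":[0,0,0]},{"translation":[0,0,0.11],"turn":[0,0,0]},{"translation":[0,0,0.13],"turn":[0,0,0]},{"translation":[0,0,0.138],"turn":[0,0,0]},{"translation":[0,0,0.141],"turn":[0,0,0]},{"translation":[0,0,0.141],"turn":[0,0,0]},{"translation":[0,0,0.141],"turn":[0,0,0]},{"translation":[0,0,0.141],"turn":[0,0,0]},{"translation":[0,0,0.141],"turn":[0,0,0]}]' 
python3 -m handwheel '[{"translation":[0,0,0],"turn":[0,0,0]},{"translation":[0,0,0],"turn":[0,0,0]},{"translation":[0,0,0],"turn":[0,0,0]},{"translation":[0,0,0],"turn":[0,0,0]},{"translation":[0,0,0],"turn":[0,0,0]},{"translation":[0,0,0],"turn":[0,0,0]},{"translation":[0,0,0],"turn":[0,0,0]},{"translation":[0,0,0],"turn":[0,0,0]},{"translation":[0,0,0],"turn":[0,0,0]},{"translation":[0,0,0],"turn":[0,0,0]}]' 0.03 50
python3 -m handwheel '[{"translation":[0,0,-0.015],"turn":[0,0,0]},{"translation":[0,0,-0.035],"turn":[0,0,0]},{"translation":[0,0,-0.06],"turn":[0,0,0]},{"translation":[0,0,-0.08],"turn":[0,0,0]},{"translation":[0,0,-0.095],"turn":[0,0,0]},{"translation":[0,0,-0.1],"turn":[0,0,0]},{"translation":[0,0,-0.1],"turn":[0,0,0]},{"translation":[0,0,-0.1],"turn":[0,0,0]},{"translation":[0,0,-0.1],"turn":[0,0,0]},{"translation":[0,0,-0.1],"turn":[0,0,0]}]' 
python3 rd.py
python3 -m handwheel '[{"translation":[-0.0146,0,0.0006],"turn":[0,5,0]},{"translation":[-0.029,0,0.0025],"turn":[0,10,0]},{"translation":[-0.0432,0,0.0057],"turn":[0,15,0]},{"translation":[-0.0432,0,0.0057],"turn":[0,15,0]},{"translation":[-0.0432,0,0.0057],"turn":[0,15,0]},{"translation":[-0.029,0,0.0025],"turn":[0,10,0]},{"translation":[-0.0146,0,0.0006],"turn":[0,5,0]},{"translation":[0,0,0],"turn":[0,0,0]},{"translation":[0,0,0],"turn":[0,0,0]},{"translation":[0,0,0],"turn":[0,0,0]}]' 
python3 rd.py
```

```text
time: 15.8
ee_pos: [0.5965, -0.1886, 0.2121]
ee_rot: [0.999, 0.053, 0.001, 0.001]
wrist_force: [-0.3, -0.6, -0.8]
gripper_width: 1.0
time: 16.8
ee_pos: [0.5965, -0.1885, 0.212]
ee_rot: [0.999, 0.053, 0.001, 0.0]
wrist_force: [-0.1, 1.7, -0.0]
gripper_width: 0.58
time: 17.8
ee_pos: [0.5961, -0.1884, 0.311]
ee_rot: [0.999, 0.053, 0.0, -0.0]
wrist_force: [0.1, 0.9, -0.8]
gripper_width: 0.576
time 17.95 F tool [-0.03  0.29  1.38] T tool [ 0.037 -0.013 -0.002] sd [0.022 0.009 0.012] pos [ 0.5963 -0.1884  0.3115] z [ 0.001 -0.    -1.   ] w 0.0539
time: 18.95
ee_pos: [0.5972, -0.1881, 0.3109]
ee_rot: [0.999, 0.053, 0.001, 0.0]
wrist_force: [-0.4, 0.7, -1.3]
gripper_width: 0.579
time 19.1 F tool [-0.35 -0.18  1.62] T tool [ 0.027 -0.02  -0.005] sd [0.025 0.02  0.017] pos [ 0.5958 -0.1884  0.3113] z [ 0.001 -0.    -1.   ] w 0.0534
```

```bash
python3 -m handwheel '[{"translation":[0.0146,0,0.0006],"turn":[0,-5,0]},{"translation":[0.029,0,0.0025],"turn":[0,-10,0]},{"translation":[0.0432,0,0.0057],"turn":[0,-15,0]},{"translation":[0.0432,0,0.0057],"turn":[0,-15,0]},{"translation":[0.0432,0,0.0057],"turn":[0,-15,0]},{"translation":[0.029,0,0.0025],"turn":[0,-10,0]},{"translation":[0.0146,0,0.0006],"turn":[0,-5,0]},{"translation":[0,0,0],"turn":[0,0,0]},{"translation":[0,0,0],"turn":[0,0,0]},{"translation":[0,0,0],"turn":[0,0,0]}]' 
python3 rd.py
python3 -m handwheel '[{"translation":[-0.0146,0,0.0006],"turn":[0,5,0]},{"translation":[-0.029,0,0.0025],"turn":[0,10,0]},{"translation":[-0.0432,0,0.0057],"turn":[0,15,0]},{"translation":[-0.0432,0,0.0057],"turn":[0,15,0]},{"translation":[-0.0432,0,0.0057],"turn":[0,15,0]},{"translation":[-0.029,0,0.0025],"turn":[0,10,0]},{"translation":[-0.0146,0,0.0006],"turn":[0,5,0]},{"translation":[0,0,0],"turn":[0,0,0]},{"translation":[0,0,0],"turn":[0,0,0]},{"translation":[0,0,0],"turn":[0,0,0]}]' 
python3 rd.py
python3 -m handwheel '[{"translation":[0.0146,0,0.0006],"turn":[0,-5,0]},{"translation":[0.029,0,0.0025],"turn":[0,-10,0]},{"translation":[0.0432,0,0.0057],"turn":[0,-15,0]},{"translation":[0.0432,0,0.0057],"turn":[0,-15,0]},{"translation":[0.0432,0,0.0057],"turn":[0,-15,0]},{"translation":[0.029,0,0.0025],"turn":[0,-10,0]},{"translation":[0.0146,0,0.0006],"turn":[0,-5,0]},{"translation":[0,0,0],"turn":[0,0,0]},{"translation":[0,0,0],"turn":[0,0,0]},{"translation":[0,0,0],"turn":[0,0,0]}]' 
python3 rd.py;python3 -c "
from h import *
go(.5965,-.1885,.212,6.1)"
```

```text
time: 20.1
ee_pos: [0.5949, -0.1888, 0.3125]
ee_rot: [0.999, 0.052, 0.001, 0.0]
wrist_force: [-0.1, 0.6, -2.0]
gripper_width: 0.577
time 20.25 F tool [-0.08 -0.63  1.55] T tool [ 0.05  -0.029 -0.01 ] sd [0.029 0.021 0.04 ] pos [ 0.5963 -0.1886  0.3116] z [ 0.001 -0.    -1.   ] w 0.0534
time: 21.25
ee_pos: [0.5975, -0.1881, 0.311]
ee_rot: [0.999, 0.053, 0.001, 0.0]
wrist_force: [-0.2, 0.2, -2.2]
gripper_width: 0.579
time 21.4 F tool [-0.29 -0.12  1.76] T tool [ 0.037 -0.04   0.004] sd [0.023 0.025 0.038] pos [ 0.5959 -0.1885  0.3114] z [ 0.001 -0.    -1.   ] w 0.0538
time: 22.4
ee_pos: [0.595, -0.1889, 0.3126]
ee_rot: [0.999, 0.052, 0.001, 0.001]
wrist_force: [-0.6, -0.0, -0.8]
gripper_width: 0.575
time 22.55 F tool [0.23 0.21 1.67] T tool [ 0.022 -0.036  0.005] sd [0.016 0.012 0.005] pos [ 0.5965 -0.1886  0.3116] z [ 0.001 -0.001 -1.   ] w 0.0537
t 22.55 pos [ 0.5965 -0.1886  0.3116] shift [-0.0001 -0.0002  0.0996] turn [ 0.04 -0.04 -0.08] F [ 0.75  0.53 -1.95] T [ 0.036  0.026 -0.004] w 0.0537
```

B is quiet too: torque is constant and it weighs only about 0.16 kg. I'll set it down.

```bash
python3 -m handwheel '[{"translation":[0,0,0.02],"turn":[0,0,0]},{"translation":[0,0,0.045],"turn":[0,0,0]},{"translation":[0,0,0.07],"turn":[0,0,0]},{"translation":[0,0,0.085],"turn":[0,0,0]},{"translation":[0,0,0.093],"turn":[0,0,0]},{"translation":[0,0,0.097],"turn":[0,0,0]},{"translation":[0,0,0.099],"turn":[0,0,0]},{"translation":[0,0,0.0995],"turn":[0,0,0]},{"translation":[0,0,0.0995],"turn":[0,0,0]},{"translation":[0,0,0.0995],"turn":[0,0,0]}]'
python3 -m handwheel '[{"translation":[0,0,0],"turn":[0,0,0]},{"translation":[0,0,0],"turn":[0,0,0]},{"translation":[0,0,0],"turn":[0,0,0]},{"translation":[0,0,0],"turn":[0,0,0]},{"translation":[0,0,0],"turn":[0,0,0]},{"translation":[0,0,-0.02],"turn":[0,0,0]},{"translation":[0,0,-0.05],"turn":[0,0,0]},{"translation":[0,0,-0.09],"turn":[0,0,0]},{"translation":[0,0,-0.13],"turn":[0,0,0]},{"translation":[0,0,-0.14],"turn":[0,0,0]}]' 0.093
python3 -c "
from h import *
go(.5175,-.012,.352,3.85)"
```

```text
time: 23.55
ee_pos: [0.5968, -0.1888, 0.2129]
ee_rot: [0.999, 0.053, 0.001, 0.001]
wrist_force: [0.2, 0.5, -2.0]
gripper_width: 0.58
time: 24.55
ee_pos: [0.5975, -0.189, 0.3583]
ee_rot: [0.999, 0.053, 0.005, 0.003]
wrist_force: [0.8, -0.4, 0.4]
gripper_width: 0.998
t 24.55 pos [ 0.5975 -0.189   0.3583] shift [-0.061  -0.1845  0.0046] turn [ 0.35 -0.53  2.18] F [ 0.82 -0.4   0.41] T [-0.006  0.046 -0.028] w 0.0929
```

```bash
python3 -m handwheel '[{"translation":[-0.012,-0.035,0.001],"turn":[0,0,0.5]},{"translation":[-0.026,-0.08,0.002],"turn":[0,0,1]},{"translation":[-0.04,-0.12,0.003],"turn":[0,0,1.5]},{"translation":[-0.052,-0.16,0.004],"turn":[0.3,-0.4,2]},{"translation":[-0.061,-0.18,0.0045],"turn":[0.4,-0.5,2.2]},{"translation":[-0.061,-0.1845,0.0045],"turn":[0.4,-0.5,2.2]},{"translation":[-0.061,-0.1845,0.0045],"turn":[0.4,-0.5,2.2]},{"translation":[-0.061,-0.1845,0.0045],"turn":[0.4,-0.5,2.2]},{"translation":[-0.061,-0.1845,0.0045],"turn":[0.4,-0.5,2.2]},{"translation":[-0.061,-0.1845,0.0045],"turn":[0.4,-0.5,2.2]}]'
python3 - <<'E'
from h import *
s=ctrl.read_state();d=snapshot("wrist");cv2.imwrite("pics/w3.png",d["pixels"][:,:,::-1])
t=snapshot("side");cv2.imwrite("pics/s3.png",t["pixels"][:,:,::-1])
np.save("w3.npy",np.r_[s["ee_pos"],s["ee_rot"]])
go(.5175,-.012,.211,3.85)
E
```

```text
time: 25.55
ee_pos: [0.518, -0.0129, 0.3519]
ee_rot: [0.999, 0.033, 0.0, -0.0]
wrist_force: [-0.2, -0.2, -0.1]
gripper_width: 0.996
t 25.65 pos [ 0.5178 -0.0127  0.352 ] shift [-0.0003 -0.0006  0.141 ] turn [-0.05 -0.02 -0.08] F [-0.14  0.09 -0.03] T [ 0.043 -0.014 -0.026] w 0.093
```

View pics/w3.png

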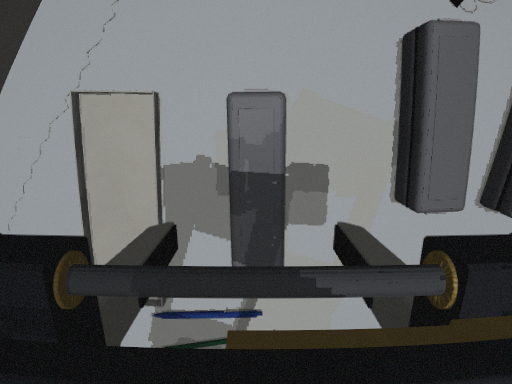

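View pics/s3.png

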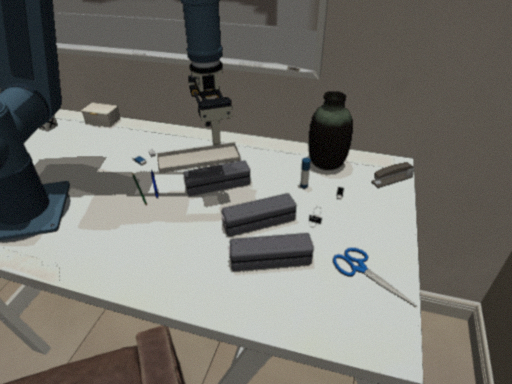

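A is centred at columns 227 to 286, with its far end at row 93. The tray's far corners are at (75,92) and (160,92). In the side view B and C are back where they stood.

```bash
python3 - <<'E'
from h import *
a=np.load("w3.npy");st={"ee_pos":a[:3],"ee_rot":a[3:]}
d=snapshot("wrist");px=[(227,125),(286,125),(231.5,240),(285,240),(256.5,93)]
P=plane(d,px,.056,st);print(np.linalg.norm(P[0]-P[1]),np.linalg.norm(P[2]-P[3]))
m1,m2=(P[0]+P[1])/2,(P[2]+P[3])/2;e=(m1-m2)/np.linalg.norm(m1-m2);y=np.degrees(np.arctan2(e[1],e[0]));c=P[4]-.09*e;print(y,c,m2)
t=snapshot("top")
for w,q in(((75,92),(145.9,190.7)),((160,92),(182.8,189.7))):
    o,v=rays(d,[w],st);o2,v2=rays(t,[q]);print("tray far corner",tri([(o,v[0]),(o2,v2[0])]))
o,v=rays(d,[(256.5,93)],st)
# A far end, top view zoom (273,275)
o2,v2=rays(t,[(130+273/2.9,90+275/2.9)]);print("A far end",tri([(o,v[0]),(o2,v2[0])]))
t1=plane(t,[(145.9,190.7),(182.8,189.7),(147,295),(185,293.3)],.017);print(t1.round(4),t1.mean(0))
t1=plane(d,[(75,92),(160,92)],.017,st);print(t1.round(4))
go(c[0],c[1],.211,y)
E
```

```text
0.05301696939767281 0.05268669029495947
4.712919309444938 [ 0.51791167 -0.01667107  0.056     ] [ 0.46989458 -0.02019165  0.056     ]
tray far corner (array([0.60491568, 0.1878507 , 0.00196534]), [np.float64(0.0010036718048402266), np.float64(0.0010036718048400972)])
tray far corner (array([ 0.61004573,  0.10239639, -0.02745449]), [np.float64(0.00035243955999686015), np.float64(0.00035243955999706436)])
A far end (array([ 0.60516985, -0.009585  ,  0.08796523]), [np.float64(0.0004345443283972939), np.float64(0.00043454432839725815)])
[[0.6041 0.1844 0.017 ]
 [0.6049 0.0952 0.017 ]
 [0.3576 0.1784 0.017 ]
 [0.3599 0.0893 0.017 ]] [0.48159849 0.13684294 0.017     ]
[[0.603  0.1786 0.017 ]
 [0.6065 0.0884 0.017 ]]
t 25.75 pos [ 0.5177 -0.0124  0.352 ] shift [-1.00e-04  4.40e-03  1.41e-01] turn [-0.05 -0.03 -0.93] F [ 0.24  0.3  -0.49] T [0.052 0.039 0.02 ] w 0.093
```

Wrist and top views differ by about 7 mm in y at A. That is well inside the 19 mm finger clearance, so I'll favour the wrist view, since it's relative to the tool, and look again over the tray before placing.

```bash
python3 -m handwheel '[{"translation":[0,0.003,0.04],"turn":[0,0,-0.6]},{"translation":[0,0.003,0.08],"turn":[0,0,-0.6]},{"translation":[0,0.003,0.11],"turn":[0,0,-0.6]},{"translation":[0,0.003,0.13],"turn":[0,0,-0.6]},{"translation":[0,0.003,0.138],"turn":[0,0,-0.6]},{"translation":[0,0.003,0.141],"turn":[0,0,-0.6]},{"translation":[0,0.003,0.141],"turn":[0,0,-0.6]},{"translation":[0,0.003,0.141],"turn":[0,0,-0.6]},{"translation":[0,0.003,0.141],"turn":[0,0,-0.6]},{"translation":[0,0.003,0.141],"turn":[0,0,-0.6]}]' 
python3 -m handwheel '[{"translation":[0,0,0],"turn":[0,0,0]},{"translation":[0,0,0],"turn":[0,0,0]},{"translation":[0,0,0],"turn":[0,0,0]},{"translation":[0,0,0],"turn":[0,0,0]},{"translation":[0,0,0],"turn":[0,0,0]},{"translation":[0,0,0],"turn":[0,0,0]},{"translation":[0,0,0],"turn":[0,0,0]},{"translation":[0,0,0],"turn":[0,0,0]},{"translation":[0,0,0],"turn":[0,0,0]},{"translation":[0,0,0],"turn":[0,0,0]}]' 0.03 50
python3 -m handwheel '[{"translation":[0,0,-0.015],"turn":[0,0,0]},{"translation":[0,0,-0.035],"turn":[0,0,0]},{"translation":[0,0,-0.06],"turn":[0,0,0]},{"translation":[0,0,-0.08],"turn":[0,0,0]},{"translation":[0,0,-0.095],"turn":[0,0,0]},{"translation":[0,0,-0.1],"turn":[0,0,0]},{"translation":[0,0,-0.1],"turn":[0,0,0]},{"translation":[0,0,-0.1],"turn":[0,0,0]},{"translation":[0,0,-0.1],"turn":[0,0,0]},{"translation":[0,0,-0.1],"turn":[0,0,0]}]' 
python3 rd.py
python3 -m handwheel '[{"translation":[-0.0146,0,0.0006],"turn":[0,5,0]},{"translation":[-0.029,0,0.0025],"turn":[0,10,0]},{"translation":[-0.0432,0,0.0057],"turn":[0,15,0]},{"translation":[-0.0432,0,0.0057],"turn":[0,15,0]},{"translation":[-0.0432,0,0.0057],"turn":[0,15,0]},{"translation":[-0.029,0,0.0025],"turn":[0,10,0]},{"translation":[-0.0146,0,0.0006],"turn":[0,5,0]},{"translation":[0,0,0],"turn":[0,0,0]},{"translation":[0,0,0],"turn":[0,0,0]},{"translation":[0,0,0],"turn":[0,0,0]}]' 
python3 rd.py
python3 -m handwheel '[{"translation":[0.0146,0,0.0006],"turn":[0,-5,0]},{"translation":[0.029,0,0.0025],"turn":[0,-10,0]},{"translation":[0.0432,0,0.0057],"turn":[0,-15,0]},{"translation":[0.0432,0,0.0057],"turn":[0,-15,0]},{"translation":[0.0432,0,0.0057],"turn":[0,-15,0]},{"translation":[0.029,0,0.0025],"turn":[0,-10,0]},{"translation":[0.0146,0,0.0006],"turn":[0,-5,0]},{"translation":[0,0,0],"turn":[0,0,0]},{"translation":[0,0,0],"turn":[0,0,0]},{"translation":[0,0,0],"turn":[0,0,0]}]' 
python3 rd.py
```

```text
time: 26.75
ee_pos: [0.5182, -0.0153, 0.2118]
ee_rot: [0.999, 0.038, 0.001, -0.0]
wrist_force: [-0.2, -0.7, 0.5]
gripper_width: 0.998
time: 27.75
ee_pos: [0.5181, -0.0152, 0.2118]
ee_rot: [0.999, 0.038, 0.001, -0.0]
wrist_force: [0.2, 2.2, 0.1]
gripper_width: 0.577
time: 28.75
ee_pos: [0.5177, -0.0152, 0.3109]
ee_rot: [0.999, 0.038, 0.0, -0.001]
wrist_force: [-0.8, -0.2, -3.8]
gripper_width: 0.571
time 28.9 F tool [-0.34 -0.22  3.35] T tool [ 0.005 -0.018  0.   ] sd [0.023 0.029 0.029] pos [ 0.5179 -0.0152  0.3114] z [ 0.001  0.001 -1.   ] w 0.0538
time: 29.9
ee_pos: [0.5188, -0.0151, 0.3109]
ee_rot: [0.999, 0.039, 0.001, -0.0]
wrist_force: [-0.8, 0.1, -3.9]
gripper_width: 0.579
time 30.05 F tool [-0.26  0.36  3.22] T tool [0.023 0.046 0.007] sd [0.016 0.013 0.021] pos [ 0.5172 -0.0151  0.3112] z [ 0.001  0.001 -1.   ] w 0.0537
time: 31.05
ee_pos: [0.5164, -0.0152, 0.312]
ee_rot: [0.999, 0.038, 0.001, -0.0]
wrist_force: [-0.0, 0.2, -2.9]
gripper_width: 0.579
time 31.2 F tool [0.11 0.31 3.31] T tool [-0.007 -0.087 -0.011] sd [0.013 0.032 0.021] pos [ 0.5179 -0.0153  0.3114] z [ 0.001  0.001 -1.   ] w 0.0535
```

A rattles: level torque Ty goes +0.046, then −0.087, from −0.018 at rest. I'll do a second, slightly larger to-and-fro.

```bash
python3 -m handwheel '[{"translation":[-0.0175,0,0.0009],"turn":[0,6,0]},{"translation":[-0.0347,0,0.0036],"turn":[0,12,0]},{"translation":[-0.0516,0,0.0082],"turn":[0,18,0]},{"translation":[-0.0516,0,0.0082],"turn":[0,18,0]},{"translation":[-0.0516,0,0.0082],"turn":[0,18,0]},{"translation":[-0.0516,0,0.0082],"turn":[0,18,0]},{"translation":[-0.0516,0,0.0082],"turn":[0,18,0]},{"translation":[-0.0347,0,0.0036],"turn":[0,12,0]},{"translation":[-0.0175,0,0.0009],"turn":[0,6,0]},{"translation":[0,0,0],"turn":[0,0,0]}]' 
python3 rd.py
python3 -m handwheel '[{"translation":[0.0175,0,0.0009],"turn":[0,-6,0]},{"translation":[0.0347,0,0.0036],"turn":[0,-12,0]},{"translation":[0.0516,0,0.0082],"turn":[0,-18,0]},{"translation":[0.0516,0,0.0082],"turn":[0,-18,0]},{"translation":[0.0516,0,0.0082],"turn":[0,-18,0]},{"translation":[0.0516,0,0.0082],"turn":[0,-18,0]},{"translation":[0.0516,0,0.0082],"turn":[0,-18,0]},{"translation":[0.0347,0,0.0036],"turn":[0,-12,0]},{"translation":[0.0175,0,0.0009],"turn":[0,-6,0]},{"translation":[0,0,0],"turn":[0,0,0]}]' 
python3 rd.py
```

```text
time: 32.2
ee_pos: [0.5196, -0.0154, 0.3123]
ee_rot: [0.999, 0.038, -0.001, 0.001]
wrist_force: [0.2, -0.2, -2.5]
gripper_width: 0.574
time 32.35 F tool [ 1.55 -0.11  3.46] T tool [ 0.036  0.203 -0.014] sd [0.052 0.175 0.02 ] pos [ 0.5199 -0.0152  0.311 ] z [ 0.003  0.001 -1.   ] w 0.0535
time: 33.35
ee_pos: [0.5187, -0.0152, 0.3119]
ee_rot: [0.999, 0.039, 0.004, -0.0]
wrist_force: [0.0, 0.2, -3.3]
gripper_width: 0.575
time 33.5 F tool [-1.6  -0.33  3.42] T tool [ 0.034 -0.269  0.006] sd [0.068 0.165 0.017] pos [ 0.518  -0.0151  0.3121] z [ 0.002  0.001 -1.   ] w 0.0533
```

```bash
python3 rd.py; python3 rd.py; python3 - <<'E'
from h import *
s=ctrl.read_state();d=snapshot("wrist");cv2.imwrite("pics/w4.png",d["pixels"][:,:,::-1])
d=snapshot("side");cv2.imwrite("pics/s4.png",d["pixels"][:,:,::-1])
np.save("w4.npy",np.r_[s["ee_pos"],s["ee_rot"]])
go(.482,.136,.32,1.4)
E
```

```text
time 33.65 F tool [0.18 0.17 3.32] T tool [-0.001 -0.098  0.014] sd [0.009 0.028 0.024] pos [ 0.5207 -0.0154  0.3116] z [ 0.003  0.    -1.   ] w 0.0538
time 33.8 F tool [0.01 0.22 3.52] T tool [ 0.023 -0.086  0.007] sd [0.008 0.02  0.023] pos [ 0.5208 -0.0153  0.3108] z [ 0.002  0.001 -1.   ] w 0.0538
t 33.9 pos [ 0.5205 -0.0152  0.3106] shift [-0.0266 -0.1537 -0.0093] turn [-0.05 -0.1   3.07] F [ 0.17  0.43 -4.16] T [ 0.015  0.098 -0.014] w 0.0538
```

View pics/s4.png

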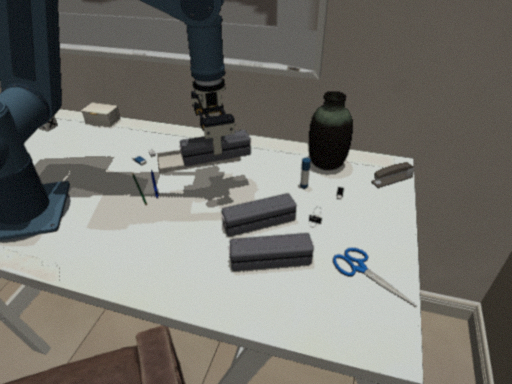

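View pics/w4.png

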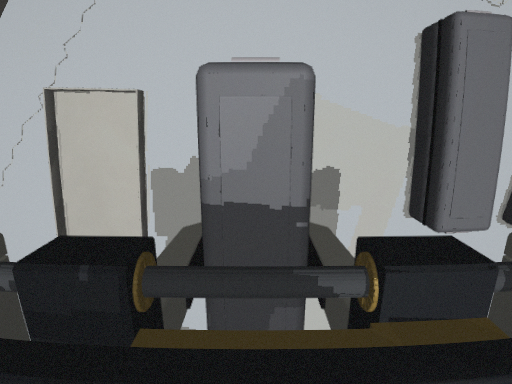

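A is held level and Ty is steady at about −0.09. Time allows one longer cycle so both end runs are certain.

```bash
python3 -m handwheel '[{"translation":[-0.0212,0,0.0014],"turn":[0,7.3,0]},{"translation":[-0.0424,0,0.0055],"turn":[0,14.7,0]},{"translation":[-0.0626,0,0.0122],"turn":[0,22,0]},{"translation":[-0.0626,0,0.0122],"turn":[0,22,0]},{"translation":[-0.0626,0,0.0122],"turn":[0,22,0]},{"translation":[-0.0626,0,0.0122],"turn":[0,22,0]},{"translation":[-0.0626,0,0.0122],"turn":[0,22,0]},{"translation":[-0.0626,0,0.0122],"turn":[0,22,0]},{"translation":[-0.0626,0,0.0122],"turn":[0,22,0]},{"translation":[-0.0626,0,0.0122],"turn":[0,22,0]}]' 
python3 rd.py
python3 -m handwheel '[{"translation":[0.0145,0,0.0006],"turn":[0,-5,0]},{"translation":[0.029,0,0.0025],"turn":[0,-10,0]},{"translation":[0.0432,0,0.0057],"turn":[0,-15,0]},{"translation":[0.0542,0,0.009],"turn":[0,-19,0]},{"translation":[0.0626,0,0.0122],"turn":[0,-22,0]},{"translation":[0.0626,0,0.0122],"turn":[0,-22,0]},{"translation":[0.0626,0,0.0122],"turn":[0,-22,0]},{"translation":[0.0626,0,0.0122],"turn":[0,-22,0]},{"translation":[0.0626,0,0.0122],"turn":[0,-22,0]},{"translation":[0.0626,0,0.0122],"turn":[0,-22,0]}]' 
python3 rd.py
python3 -m handwheel '[{"translation":[0.0212,0,0.0014],"turn":[0,-7.3,0]},{"translation":[0.0424,0,0.0055],"turn":[0,-14.7,0]},{"translation":[0.0626,0,0.0122],"turn":[0,-22,0]},{"translation":[0.0626,0,0.0122],"turn":[0,-22,0]},{"translation":[0.0626,0,0.0122],"turn":[0,-22,0]},{"translation":[0.0626,0,0.0122],"turn":[0,-22,0]},{"translation":[0.0626,0,0.0122],"turn":[0,-22,0]},{"translation":[0.0424,0,0.0055],"turn":[0,-14.7,0]},{"translation":[0.0212,0,0.0014],"turn":[0,-7.3,0]},{"translation":[0,0,0],"turn":[0,0,0]}]' 
python3 rd.py;python3 rd.py;python3 -c "
from h import *
go(.482,.136,.32,1.4)"
```

```text
time: 34.9
ee_pos: [0.4585, -0.02, 0.2983]
ee_rot: [0.981, 0.038, 0.191, -0.008]
wrist_force: [-0.8, -0.0, -3.4]
gripper_width: 0.58
time 35.05 F tool [-1.41 -0.02  3.44] T tool [ 0.003 -0.32   0.021] sd [0.017 0.046 0.034] pos [ 0.4582 -0.02    0.2983] z [ 0.375  0.03  -0.927] w 0.0535
time: 36.05
ee_pos: [0.5201, -0.0152, 0.3107]
ee_rot: [0.999, 0.039, 0.001, -0.0]
wrist_force: [0.4, -0.1, -2.9]
gripper_width: 0.576
time 36.2 F tool [0.14 0.24 3.23] T tool [0.038 0.103 0.005] sd [0.029 0.027 0.014] pos [ 0.5204 -0.0152  0.3107] z [ 0.002  0.001 -1.   ] w 0.0537
time: 37.2
ee_pos: [0.5189, -0.0152, 0.3121]
ee_rot: [0.999, 0.039, 0.005, 0.0]
wrist_force: [-0.0, 0.1, -4.6]
gripper_width: 0.58
time 37.35 F tool [-1.35 -0.26  4.07] T tool [ 0.055 -0.208  0.001] sd [0.013 0.175 0.019] pos [ 0.5179 -0.015   0.3121] z [ 0.001  0.001 -1.   ] w 0.054
time 37.5 F tool [0.45 0.13 3.83] T tool [ 0.019 -0.073  0.015] sd [0.024 0.015 0.043] pos [ 0.5215 -0.0155  0.3117] z [ 0.002  0.    -1.   ] w 0.0532
t 37.5 pos [ 0.5215 -0.0155  0.3117] shift [-0.0276 -0.1541 -0.0084] turn [-0.   -0.14  3.05] F [ 0.52  0.01 -3.98] T [ 0.017  0.083 -0.083] w 0.0532
```

Ty went +0.103, then −0.073, so the piece clearly runs to both ends. Next I'll move above the tray and look.

```bash
python3 -m handwheel '[{"translation":[-0.003,-0.015,-0.003],"turn":[0,0,0.5]},{"translation":[-0.008,-0.04,-0.006],"turn":[0,0,1]},{"translation":[-0.013,-0.07,-0.0084],"turn":[0,0,1.5]},{"translation":[-0.018,-0.1,-0.0084],"turn":[0,0,2]},{"translation":[-0.023,-0.13,-0.0084],"turn":[0,0,2.5]},{"translation":[-0.0276,-0.147,-0.0084],"turn":[0,0,3]},{"translation":[-0.0276,-0.153,-0.0084],"turn":[0,0,3]},{"translation":[-0.0276,-0.153,-0.0084],"turn":[0,0,3]},{"translation":[-0.0276,-0.153,-0.0084],"turn":[0,0,3]},{"translation":[-0.0276,-0.153,-0.0084],"turn":[0,0,3]}]' 
python3 - <<'E'
from h import *
s=ctrl.read_state();d=snapshot("wrist");cv2.imwrite("pics/w5.png",d["pixels"][:,:,::-1])
np.save("w5.npy",np.r_[s["ee_pos"],s["ee_rot"]])
d=snapshot("top");cv2.imwrite("pics/t5.png",d["pixels"][:,:,::-1])
go(.482,.135,.214,1.4)
E
```

```text
time: 38.5
ee_pos: [0.4828, 0.1341, 0.32]
ee_rot: [1.0, 0.012, 0.001, 0.0]
wrist_force: [0.0, 0.2, -3.5]
gripper_width: 0.58
t 38.6 pos [0.4826 0.1341 0.32  ] shift [-0.0008 -0.001   0.106 ] turn [ 0.01 -0.13 -0.02] F [ 0.02  0.27 -3.52] T [ 0.062  0.121 -0.032] w 0.0534
```

View pics/w5.png

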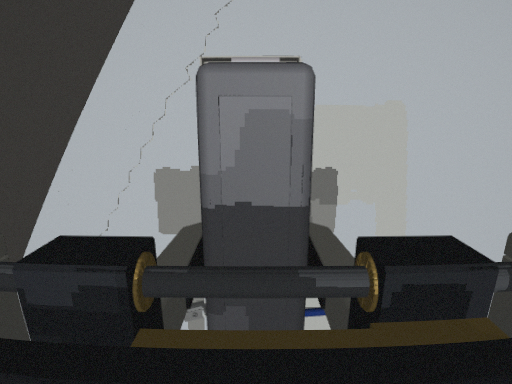

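View pics/t5.png

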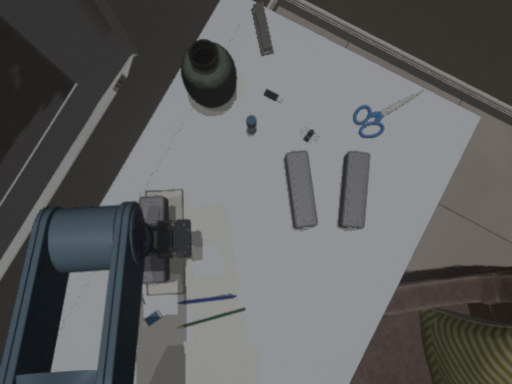

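The wrist view shows the tray's far rim at row 57, columns 201 to 299, just past the held case, whose centre is at column 255. The top view shows B and C in their places.

```bash
python3 - <<'E'
from h import *
a=np.load("w5.npy");st={"ee_pos":a[:3],"ee_rot":a[3:]}
d=snapshot("wrist")
P=plane(d,[(201,58),(299.5,56.5),(256,57)],.017,st);print(P.round(4),np.linalg.norm(P[0]-P[1]))
Rm=R.from_quat(st["ee_rot"]);print("tool frame",Rm.inv().apply(P-st["ee_pos"]).round(4))
E
```

```text
[[0.603  0.1837 0.017 ]
 [0.6063 0.0963 0.017 ]
 [0.6047 0.1349 0.017 ]] 0.08743097004630344
tool frame [[ 0.1207 -0.0468  0.3032]
 [ 0.1218  0.0406  0.3032]
 [ 0.1212  0.002   0.3032]]
```

```bash
python3 -c "
from h import *
go(.481,.137,.2145,1.6)"
python3 -m handwheel '[{"translation":[-0.001,-0.003,0.015],"turn":[0,-0.1,-0.2]},{"translation":[-0.0015,-0.003,0.04],"turn":[0,-0.1,-0.2]},{"translation":[-0.0015,-0.003,0.065],"turn":[0,-0.1,-0.2]},{"translation":[-0.0015,-0.003,0.085],"turn":[0,-0.1,-0.2]},{"translation":[-0.0015,-0.003,0.096],"turn":[0,-0.1,-0.2]},{"translation":[-0.0015,-0.003,0.102],"turn":[0,-0.1,-0.2]},{"translation":[-0.0015,-0.003,0.105],"turn":[0,-0.1,-0.2]},{"translation":[-0.0015,-0.003,0.1055],"turn":[0,-0.1,-0.2]},{"translation":[-0.0015,-0.003,0.1055],"turn":[0,-0.1,-0.2]},{"translation":[-0.0015,-0.003,0.1055],"turn":[0,-0.1,-0.2]}]' 
python3 - <<'E'
from h import *
for n in("side","top","wrist"): cv2.imwrite(f"pics/{n}6.png",snapshot(n)["pixels"][:,:,::-1])
go(.481,.137,.214,1.6)
a=cv2.imread("pics/side6.png")[110:230,110:290];cv2.imwrite("pics/s6z.png",cv2.resize(a,None,fx=4,fy=4,interpolation=2))
E
```

```text
t 38.65 pos [0.4824 0.1341 0.32  ] shift [-0.0016 -0.0029  0.1055] turn [ 0.   -0.14 -0.22] F [-0.27 -0.15 -3.16] T [0.04  0.1   0.002] w 0.0542
time: 39.65
ee_pos: [0.4815, 0.1372, 0.2152]
ee_rot: [1.0, 0.014, 0.001, 0.0]
wrist_force: [-0.6, -0.4, -2.9]
gripper_width: 0.578
t 39.8 pos [0.4813 0.1372 0.215 ] shift [-0.0003  0.0002  0.001 ] turn [ 0.   -0.09 -0.01] F [ 0.51  0.02 -3.69] T [0.016 0.07  0.003] w 0.0538
```

View pics/s6z.png

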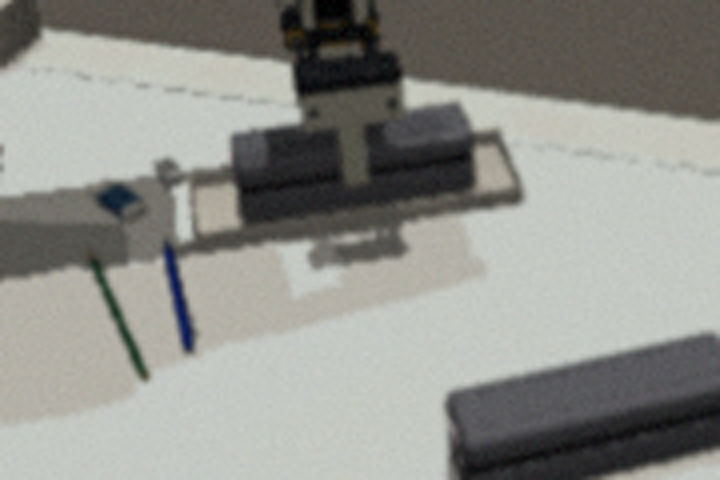

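View pics/wrist6.png

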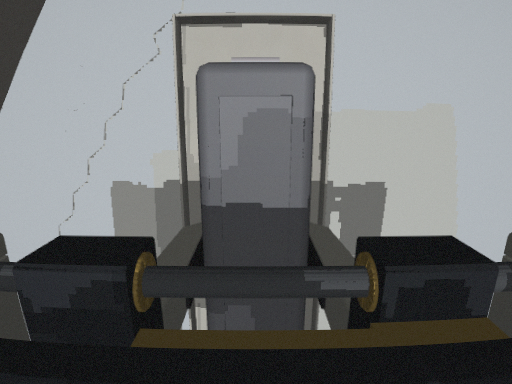

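The case sits between the tray walls: rim columns are 178 and 330 around a centre at 255. I'll lower the last millimetre, release and lift off.

```bash
python3 -m handwheel '[{"translation":[0,0,0.0005],"turn":[0,0,0]},{"translation":[0,0,0.001],"turn":[0,0,0]},{"translation":[0,0,0.001],"turn":[0,0,0]},{"translation":[0,0,0.001],"turn":[0,0,0]},{"translation":[0,0,0.001],"turn":[0,0,0]},{"translation":[0,0,0.001],"turn":[0,0,0]},{"translation":[0,0,0.001],"turn":[0,0,0]},{"translation":[0,0,0.001],"turn":[0,0,0]},{"translation":[0,0,0.001],"turn":[0,0,0]},{"translation":[0,0,0.001],"turn":[0,0,0]}]' 
python3 -m handwheel '[{"translation":[0,0,0],"turn":[0,0,0]},{"translation":[0,0,0],"turn":[0,0,0]},{"translation":[0,0,0],"turn":[0,0,0]},{"translation":[0,0,0],"turn":[0,0,0]},{"translation":[0,0,0],"turn":[0,0,0]},{"translation":[0,0,0],"turn":[0,0,0]},{"translation":[0,0,-0.02],"turn":[0,0,0]},{"translation":[0,0,-0.05],"turn":[0,0,0]},{"translation":[0,0,-0.09],"turn":[0,0,0]},{"translation":[0,0,-0.13],"turn":[0,0,0]}]' 0.093
python3 -m handwheel '[{"translation":[-0.02,0,-0.02],"turn":[0,0,0]},{"translation":[-0.05,0,-0.03],"turn":[0,0,0]},{"translation":[-0.09,0,-0.04],"turn":[0,0,0]},{"translation":[-0.12,0,-0.04],"turn":[0,0,0]},{"translation":[-0.13,0,-0.04],"turn":[0,0,0]},{"translation":[-0.13,0,-0.04],"turn":[0,0,0]},{"translation":[-0.13,0,-0.04],"turn":[0,0,0]},{"translation":[-0.13,0,-0.04],"turn":[0,0,0]},{"translation":[-0.13,0,-0.04],"turn":[0,0,0]},{"translation":[-0.13,0,-0.04],"turn":[0,0,0]}]' 
python3 - <<'E'
from h import *
for n in("side","top","wrist"): cv2.imwrite(f"pics/{n}7.png",snapshot(n)["pixels"][:,:,::-1])
go(.481,.137,.214,1.6)
a=np.hstack([cv2.imread("pics/side7.png")[110:290,110:350],cv2.imread("pics/top7.png")[110:290,130:400]]);cv2.imwrite("pics/m7.png",cv2.resize(a,None,fx=1.5,fy=1.5,interpolation=2))
E
```

```text
time: 40.8
ee_pos: [0.4813, 0.1372, 0.2139]
ee_rot: [1.0, 0.014, 0.001, 0.0]
wrist_force: [-0.3, 0.4, -3.2]
gripper_width: 0.579
time: 41.8
ee_pos: [0.4807, 0.1372, 0.345]
ee_rot: [1.0, 0.014, 0.0, 0.0]
wrist_force: [1.1, 0.8, 0.2]
gripper_width: 0.999
time: 42.8
ee_pos: [0.3514, 0.1335, 0.3847]
ee_rot: [1.0, 0.014, -0.0, 0.0]
wrist_force: [-0.4, 0.5, 0.4]
gripper_width: 1.001
t 42.95 pos [0.351  0.1335 0.3848] shift [1.301e-01 1.000e-04 1.707e-01] turn [ 0.01  0.02 -0.02] F [ 0.22  0.3  -0.05] T [0.043 0.025 0.016] w 0.093
```

View pics/m7.png

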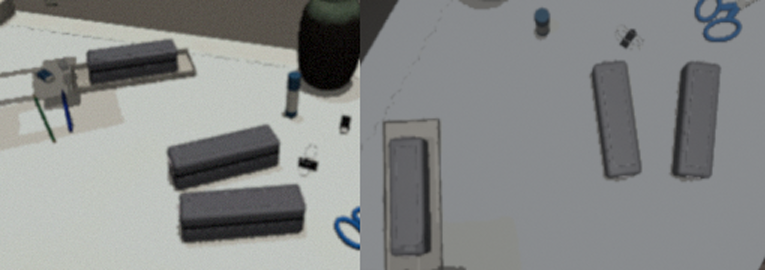

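View pics/wrist7.png

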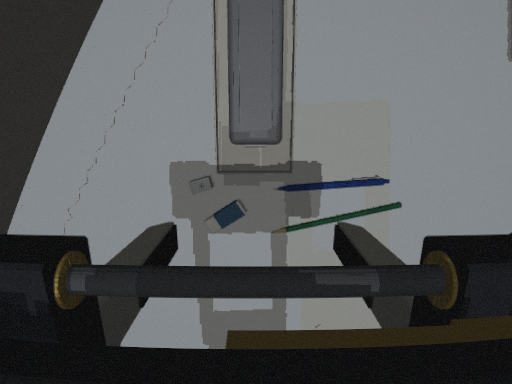

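The case lies flat and centred in the tray (wrist columns 228 to 283 inside 215 to 295). B, C, the clip and the glue stick are in place, so I'm handing in.

```bash
python3 -c "
from plant import order
print(order.hand_in())"
```

```text
the job is handed in; nothing more can be done
None
```

The loose piece is in the case that stood nearest the tray. That case now lies flat and roughly centred in the pen tray, and I handed the job in at about 43 s of the 72 s; no verdict was reported.

- **The two quiet cases:** I lifted the far-right case and then the middle one about 100 mm and rocked each ±15° twice (one tilt of the far-right case went on to 28°). Both stayed quiet: their level wrist torque did not change after either tilt. I set each back where it stood.
- **The loose case:** its level torque about the jaw axis swung from about +0.10 to −0.09 N m over three to-and-fro rocks. The piece ran to both ends while the case was clear of the desk.
- **Last checks:** the final pictures show that case inside the tray walls, with the other two cases, the binder clip and the glue stick in their original places. The gripper is open and clear of everything.

**Disagreements:**
- The wrist and top cameras differed by up to 7 mm in y near the tray. I settled that with a wrist view directly over the tray.
- Triangulated heights were off. Case tops came out at 51–63 mm (one far end 88 mm) against 56 mm. The tray's far rim came out at 2 mm and −27 mm, so I used 17 mm from the text for it.
- The tilted torque readings implied a longer lever arm than the tool-frame distance, so I relied on the level readings.

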